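Set up the picture display in the desk nook

ROBOT

A 6-joint arm with a two-finger parallel gripper is mounted at the origin on the work surface. World frame = base frame: x ahead of the robot, y to its left, z up, the work surface at z = 0. Lengths are in m, angles in rad, forces in N, time in s.
With the tool pointing down it reaches from about 0.425 to 0.95 m from the base axis. Payload 3.5 kg.
Tool frame: the origin (TCP) lies between the finger pads; the fingertips stand 17 mm ahead of it and the grasp point (between the pads) lies 2 mm behind it; z points along the fingers, y is the line along which they close (so a half turn about z gives the same grasp; the last joint's range is limited). The gripper opens to 85 mm and grips with 20 to 120 N. Pads are 22 mm wide; open, the fingers measure 114 mm over their backs; the gripper's body (76 mm by 85 mm) begins 54 mm behind the grasp point. The pads swing forward as they close: fully open they stand 13 mm farther back than shut.
Start: joints at [-1.365, 0.286, 1.577, -0, 1.279, -0.15], TCP at [0.235, -0.633, 0.248] pointing down, gripper open.
Joint ranges: [-2.77, 2.77], [-0.9, 2.22], [0.21, 2.48], [-1.53, 4.67], [0.24, 2.81], [-2.84, 2.84]. Speed limits (rad/s): [2.79, 2.79, 3.14, 3.14, 3.14, 3.14].

INTERFACE

Orientations are given as a 3x3 rotation matrix whose columns are the frame's x, y, z axes.
In Python, from plant import robot gives the robot as it stands.
- The arm moves only by the tool step_arm, never from a script. Its argument "plan" is a list of rows, each a list of 3 entries, a list of its own where there are three numbers: the opening, from -1 (shut) to 1 (fully open), then the shift along the world's x, y, z in m, then the turn about the world's z in rad. A call has 1 to 12 rows; each row is the pose to reach, as a shift and turn from the pose commanded when the call began; what a row does not reach only later rows make up. A row lasts 1/8 s, in which the tool goes at most 62.5 mm and 10.7 degrees, less where a joint would pass 70% of its speed; a pose out of reach is approached as far as the arm can. A call with a gripper value outside its range is refused whole. The fingers move at their own pace and stop on an object; "force" is the grip in N (left out, the last holds). Time passes only in rows, so rows that repeat a pose let the fingers close. It gives the time, the measured TCP pose, the force, the opening and the grip force at its end, in the units of the state.
- robot.read_state(): the state, without advancing time (a new reading comes with each control period).
- robot.read_camera(name): name is "side" or "top"; returns (picture, depth): 384x512x3 uint8, red, green, blue; 384x512 float32, m along the optical axis (not along the pixel's ray), 0 where there is no reading.
- robot.camera_params(name): a dict with "fovy" (degrees; the focal length in pixels is half the picture's height over the tangent of half this angle, whatever the lens; pixels are square), "cx", "cy" (the principal point, pixels), "distortion" ([k1, k2, p1, p2, k3] as OpenCV has them; the pictures are not rectified), "position" and "attitude" of the camera in the world. Camera axes: x right, y down, z forward; pixel columns grow to the right and rows downward; lengths in m; the calibration is good to about 2 mm. A picture is of the moment at which its call begins. camera_params takes no time and is no camera call.
- robot.hand_in(): hands the job in; it is judged then, once.
The state is a dict: "time": time; "q": joint angles; "qd": joint speeds; "joint_efforts": joint torques, N m; "position": TCP position; "orientation": TCP orientation; "wrist_force": force on the tool from outside, world axes, zero at the start; "torque": the same for the moment, N m; "gripper_width": finger opening in m; "grip_force": force on a finger pad.
Only numpy, scipy, OpenCV 4.12 (cv2) and the standard library are available. Lean on these libraries where they do the work, as an engineer would, in place of code of your own. Each camera call takes 0.05 s, during which the arm holds its last target. There are 200 camera calls.

TASK

Set up the display on the desk: draw each framed picture straight up out of the wooden crate by its top edge and lower it gently, without dropping it or letting any fall over, into the slot of the black-railed display stand that is made to its own length, until it stands on the slot's floor. Stand the little lantern upright in the middle of the round cork pad, and only when everything is in place press the switch on the white light box right down and let it go. Leave the die, the small white cup and the book where they are.

Things in the scene. Friction and masses are not known exactly. Their poses are not given: they have to be found in the camera images.
- picture_a: the largest framed picture: a flat rigid panel with a dark wooden rim, the same on both faces, 120 mm wide, 120 mm tall and 9 mm thick. At the start it stands on edge in one of the crate's four slots (which one varies; it may be absent). Origin: centre of its lower edge; x across its thickness, y along its width, z up to its top edge (120 mm above the origin).
- picture_b: the second largest framed picture: a flat rigid panel with a dark wooden rim, the same on both faces, 100 mm wide, 110 mm tall and 9 mm thick. At the start it stands on edge in one of the crate's four slots (which one varies; it may be absent). Origin: centre of its lower edge; x across its thickness, y along its width, z up to its top edge (110 mm above the origin).
- picture_c: the second smallest framed picture: a flat rigid panel with a dark wooden rim, the same on both faces, 80 mm wide, 100 mm tall and 9 mm thick. At the start it stands on edge in one of the crate's four slots (which one varies; it may be absent). Origin: centre of its lower edge; x across its thickness, y along its width, z up to its top edge (100 mm above the origin).
- picture_d: the smallest framed picture: a flat rigid panel with a dark wooden rim, the same on both faces, 60 mm wide, 90 mm tall and 9 mm thick. At the start it stands on edge in one of the crate's four slots (which one varies; it may be absent). Origin: centre of its lower edge; x across its thickness, y along its width, z up to its top edge (90 mm above the origin).
- slot_a (a point): floor centre of the stand's slot for the 120 mm wide picture. The slot is 126 mm long (along y) between two low end stops 20 mm high and 12 mm wide (along x), flared to 20 mm at its mouth; 32 mm deep; z up.
- slot_b (a point): floor centre of the stand's slot for the 100 mm wide picture. The slot is 106 mm long (along y) between two low end stops 20 mm high and 12 mm wide (along x), flared to 20 mm at its mouth; 32 mm deep; z up.
- slot_c (a point): floor centre of the stand's slot for the 80 mm wide picture. The slot is 86 mm long (along y) between two low end stops 20 mm high and 12 mm wide (along x), flared to 20 mm at its mouth; 32 mm deep; z up.
- slot_d (a point): floor centre of the stand's slot for the 60 mm wide picture. The slot is 66 mm long (along y) between two low end stops 20 mm high and 12 mm wide (along x), flared to 20 mm at its mouth; 32 mm deep; z up.
- crate: plain wooden crate, 226 x 150 mm, 48 mm high, fixed to the desk, the pictures' start. Origin: centre of its underside, z up. Four parallel slots 126 mm long (along y), 13 mm wide (along x) and 40 mm deep, at x = -84, -28, 28 and 84 mm; slot floors 8 mm above the desk.
- stand: display stand, a pale wooden board of 240 x 156 mm with black rails, fixed to the desk, with four parallel slots of stepped lengths, at x = -84 (longest), -28, 28 and 84 mm (shortest); slot floors 8 mm and slot mouths 40 mm above the desk. Origin: centre of its underside, z up.
- lantern: small dark metal lantern, loose, round about its z: foot 56 mm in diameter, 80 mm tall, with a grip knob 18 mm in diameter from 56 to 80 mm above its foot. Origin: centre of its underside.
- pad: round cork pad, 84 mm in diameter, 4 mm thick, fixed to the desk. Origin: centre of its underside, z up.
- switch_top (a point): centre of the top of the round push switch (28 mm in diameter) on the low white light box, which is 60 x 70 mm, 28 mm high, fixed. Pressed straight down.
- switch (a joint): travel of the push switch in m: 0 up, 0.006 fully down; springs back, about 5 N.
- die: bystander: big wooden die, 50 mm cube, loose. Origin: centre of its underside.
- clip_cup: bystander: small empty white paper-clip cup, 64 mm in diameter, 45 mm tall, loose. Origin: centre of its underside.
- book: bystander: closed grey book, 130 x 190 x 28 mm, loose. Origin: centre of its underside.
Things that resemble listed ones, but are neither listed nor needed, are in the scene too. Leave any green or purple look-alike of the picture_b alone.

How it is judged:
On the way, in this order (a step that is already met when the one before it is completed fails the run):
1. every picture stands in its own slot and the lantern on the pad (horizontal distance between picture_a and slot_a below 0.007 m and z of picture_a in the frame of slot_a between -0.004 and 0.004 m and angle between each of picture_a, picture_b, picture_c, picture_d's own z axis and vertical below 0.2 rad and angle between the x axis of each of picture_a, picture_b, picture_c, picture_d and the x axis of stand, either way round below 0.15 rad and linear speed of each of picture_a, picture_b, picture_c, picture_d, lantern below 0.03 m/s and horizontal distance between picture_b and slot_b below 0.007 m and z of picture_b in the frame of slot_b between -0.004 and 0.004 m and horizontal distance between picture_c and slot_c below 0.007 m and z of picture_c in the frame of slot_c between -0.004 and 0.004 m and horizontal distance between picture_d and slot_d below 0.007 m and z of picture_d in the frame of slot_d between -0.004 and 0.004 m and horizontal distance between lantern and pad below 0.016 m and z of lantern in the frame of pad between 0.001 and 0.008 m and angle between lantern's own z axis and vertical below 0.12 rad), for 0.2 s.
2. then the switch is pressed right down (value of joint switch above 0.0042 m), for 0.05 s.
At the end, for the whole second after the job is handed in: Every picture present stands at rest in the slot of its own length, its lower edge on the slot's floor (within 4 mm in height, 7 mm of the slot's centre) and upright within 0.2 rad; the lantern stands upright at rest on the cork pad within 16 mm of its centre; the switch is let go (all of step 1 and value of joint switch below 0.002 m); the robot touches nothing.
It fails at once if a picture falls over (leans by more than about 50 degrees) (angle between any of picture_a, picture_b, picture_c, picture_d's own z axis and vertical above 0.9 rad).
It fails at once if a picture is let go above its slot and drops in from more than about 20 mm ((horizontal distance between picture_a and slot_a below 0.04 m and z of picture_a in the frame of slot_a above 0.006 m and linear speed of picture_a above 0.5 m/s and contact force between picture_a and the fingers below 0.1 N) or (horizontal distance between picture_b and slot_b below 0.04 m and z of picture_b in the frame of slot_b above 0.006 m and linear speed of picture_b above 0.5 m/s and contact force between picture_b and the fingers below 0.1 N) or (horizontal distance between picture_c and slot_c below 0.04 m and z of picture_c in the frame of slot_c above 0.006 m and linear speed of picture_c above 0.5 m/s and contact force between picture_c and the fingers below 0.1 N) or (horizontal distance between picture_d and slot_d below 0.04 m and z of picture_d in the frame of slot_d above 0.006 m and linear speed of picture_d above 0.5 m/s and contact force between picture_d and the fingers below 0.1 N)).
It fails at once if the die, the small white cup or the book is moved by more than 30 mm or knocked over (distance of any of die, clip_cup, book from where it was at the start of the episode above 0.03 m or angle between any of die, clip_cup, book's own z axis and vertical above 0.5 rad).
It fails at once if the switch is pressed while a picture is not yet in its slot (value of joint switch above 0.0042 m and (horizontal distance between picture_a and slot_a above 0.02 m or horizontal distance between picture_b and slot_b above 0.02 m or horizontal distance between picture_c and slot_c above 0.02 m or horizontal distance between picture_d and slot_d above 0.02 m)).
Of picture_a, picture_b, picture_c, picture_d only 3 to 4 are there at a start; the rules pass over those that are not, and their reading is None.
At some moment in a run one of lantern may be knocked a few centimetres aside while the robot is not near it.
It also fails if it takes over 210 s, if anything falls off the work surface, if the arm or the gripper's body presses on something with over 40 N, if the wrist force passes 120 N, or if a joint passes its speed limit or range.

## Working session

There is one attempt and no reset: what is moved stays moved. The work goes in short steps, Python scripts to look and compute and a tool call to move; the robot and the scene stay as the last step left them, time stands still between calls to the robot, and variables do not carry over. Pictures are saved under pics/ and viewed, at most 14 in all, crops included, and the job is handed in when it is done.

Besides the shell and the picture viewer there is one more tool, called as name(argument=value, ...) on one line, values as JSON. step_arm: Moves the arm, as the interface text tells. Its arguments: {"type":"object","properties":{"plan":{"type":"array","items":{"type":"array"}},"force":{"type":"number"}},"required":["plan"]}

```bash
mkdir -p pics
cat > h.py <<'E'
import numpy as np, cv2
from plant import robot
def cam(n):
    p=robot.camera_params(n); f=192/np.tan(np.radians(p["fovy"])/2)
    K=np.array([[f,0,p["cx"]],[0,f,p["cy"]],[0,0,1]]); return K,np.array(p["distortion"],float),np.array(p["position"]),np.array(p["attitude"]).reshape(3,3)
def shot(n,name):
    im,d=robot.read_camera(n); cv2.imwrite(f"pics/{name}.png",im[:,:,::-1]); np.savez(f"pics/{name}.npz",im=im,d=d); return im,d
def cloud(n,d):
    K,D,p,R=cam(n); v,u=np.mgrid[0:384,0:512]
    uv=np.stack([u,v],-1).reshape(-1,1,2).astype(float)
    xy=cv2.undistortPoints(uv,K,D).reshape(384,512,2)
    P=np.dstack([xy*d[...,None],d]); W=P@R.T+p; W[d==0]=np.nan; return W
def rays(n,uv):
    K,D,p,R=cam(n); xy=cv2.undistortPoints(np.array(uv,float).reshape(-1,1,2),K,D).reshape(-1,2)
    return p,np.c_[xy,np.ones(len(xy))]@R.T
def atz(n,uv,z):
    p,r=rays(n,uv); return p+r*((z-p[2])/r[:,2])[:,None]
E
python3 - <<'E'
from h import *
for n in("top","side"):
    shot(n,n+"0"); print(n,robot.camera_params(n))
s=robot.read_state(); print(s["time"],s["position"],s["orientation"],s["gripper_width"])
E
```

```text
top {'fovy': 54.16201423074814, 'cx': 257.8607270263896, 'cy': 190.0611355729766, 'distortion': array([0.01243035, 0.        , 0.        , 0.        , 0.        ]), 'position': array([ 0.43143956, -0.12170444,  1.29228347]), 'attitude': array([[-0.00496829, -0.99278097,  0.11983847],
       [-0.99997512,  0.0055326 ,  0.00437669],
       [-0.00500812, -0.11981375, -0.99278376]])}
side {'fovy': 53.217872744988995, 'cx': 257.33784364732907, 'cy': 189.04936600994438, 'distortion': array([-0.11836256,  0.        ,  0.        ,  0.        ,  0.        ]), 'position': array([0.18893738, 0.60920295, 0.64497613]), 'attitude': array([[-0.87257034, -0.26629564,  0.40952122],
       [-0.4883637 ,  0.49450091, -0.71900608],
       [-0.01104043, -0.82737868, -0.56153596]])}
0.1 [ 0.23503249 -0.63215188  0.24703544] [[ 9.37358030e-01  3.48367218e-01 -4.53085869e-04]
 [ 3.48367356e-01 -9.37355580e-01  2.16823848e-03]
 [ 3.30640640e-04 -2.19025608e-03 -9.99997547e-01]] 0.08528655193819104
```

View pics/top0.png

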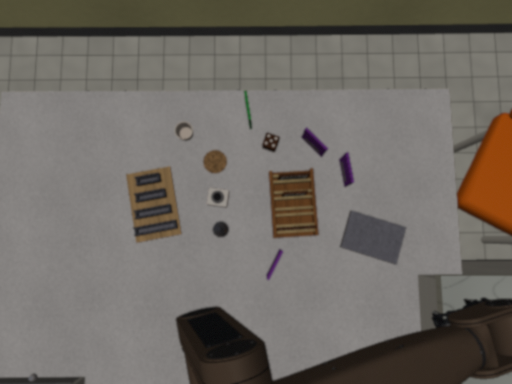

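View pics/side0.png

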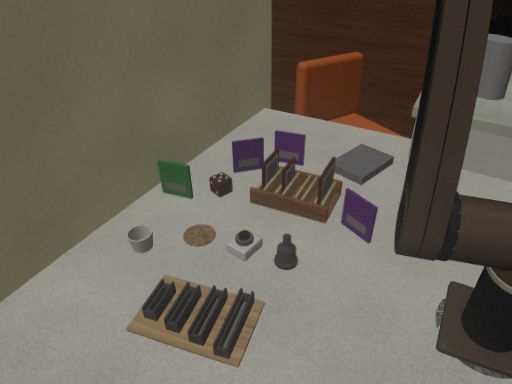

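Run:
```python
from h import *
t=cv2.imread("pics/top0.png"); s=cv2.imread("pics/side0.png")
r=lambda im,a,b,w,h,k:cv2.resize(im[b:b+h,a:a+w],None,fx=k,fy=k,interpolation=cv2.INTER_CUBIC)
A=r(t,110,160,100,75,4);B=r(t,250,160,100,75,4);C=r(s,125,275,145,87,400/145)[:240,:400];Dd=r(s,240,145,110,75,400/110)[:272]
C=cv2.copyMakeBorder(C,0,272-C.shape[0],0,400-C.shape[1],0);Dd=cv2.copyMakeBorder(Dd,0,272-Dd.shape[0],0,400-Dd.shape[1],0)
cv2.imwrite("pics/crops.png",np.clip(1.8*np.vstack([np.hstack([A,B]),np.hstack([C,Dd])]).astype(float),0,255).astype(np.uint8))
d=np.load("pics/top0.npz")["d"];W=cloud("top",d)
d2=np.load("pics/side0.npz")["d"];V=cloud("side",d2)
for nm,X in(("top",W),("side",V)):
    m=(abs(X[...,2])<.02); print(nm,"floor z",np.nanmedian(X[...,2][m]))
print("top pts"); 
for n,(u,v) in dict(stand=(153,204),crate=(293,203),pad=(215,161),lant=(220,229),sw=(218,197),die=(271,142),cup=(184,131),book=(373,237),gr=(249,110),p1=(314,142),p2=(346,169),p3=(274,265)).items(): print(n,W[v,u].round(3))
# crate high points from both
for nm,X in(("top",W),("side",V)):
    c=W[203,293]; m=(abs(X[...,0]-c[0])<.14)&(abs(X[...,1]-c[1])<.12)&(X[...,2]>.062)
    P=X[m]; n,l=cv2.connectedComponents(m.astype(np.uint8))
    for i in range(1,n):
        Q=X[l==i]
        if len(Q)>8: print(nm,len(Q),Q.min(0).round(3),Q.max(0).round(3))
```

```text
top floor z 0.0005538276717583779
side floor z -0.0017661771860914
top pts
stand [0.54  0.244 0.009]
crate [ 0.541 -0.236  0.009]
pad [ 0.691  0.034 -0.002]
lant [0.452 0.005 0.084]
sw [0.559 0.017 0.048]
die [ 0.744 -0.161  0.053]
cup [0.797 0.142 0.008]
book [ 0.424 -0.498  0.033]
gr [ 0.836 -0.089  0.111]
p1 [ 0.735 -0.302  0.084]
p2 [ 0.644 -0.403  0.089]
p3 [ 0.34  -0.165  0.11 ]
top 172 [ 0.615 -0.279  0.062] [ 0.63  -0.181  0.125]
top 108 [ 0.56  -0.273  0.063] [ 0.571 -0.194  0.115]
top 131 [ 0.448 -0.296  0.067] [ 0.462 -0.177  0.134]
side 324 [ 0.614 -0.281  0.062] [ 0.63  -0.177  0.117]
side 343 [ 0.446 -0.295  0.063] [ 0.465 -0.174  0.128]
side 213 [ 0.56  -0.274  0.062] [ 0.574 -0.19   0.107]
```

View pics/crops.png

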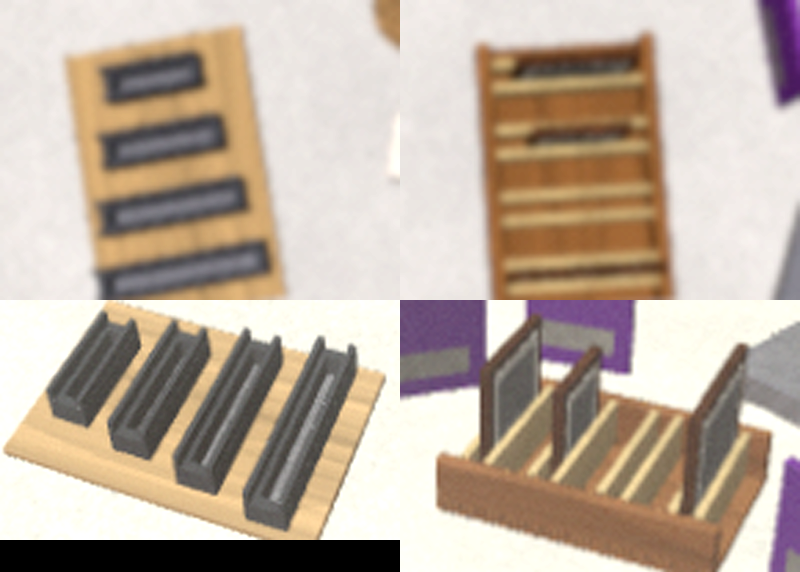

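Run:
```python
from h import *
from scipy.optimize import least_squares
T=np.load("pics/top0.npz");S=np.load("pics/side0.npz")
W=cloud("top",T["d"]);V=cloud("side",S["d"])
def outline(n,im,sel,z,nm):
    cs,_=cv2.findContours(sel.astype(np.uint8),cv2.RETR_EXTERNAL,cv2.CHAIN_APPROX_NONE)
    c=max(cs,key=cv2.contourArea)[:,0].astype(float)
    P=atz(n,c,z)[:,:2]; r=cv2.minAreaRect((P*1000).astype(np.float32)); print(nm,n,r)
def reg(X,cx,cy,a,b): return (abs(X[...,0]-cx)<a)&(abs(X[...,1]-cy)<b)
for n,X,A in(("top",W,T),("side",V,S)):
    hsv=cv2.cvtColor(A["im"],cv2.COLOR_RGB2HSV)
    sel=reg(X,.54,.244,.16,.12)&((hsv[...,1]>60)|(hsv[...,2]<90)); sel=cv2.morphologyEx(sel.astype(np.uint8),cv2.MORPH_CLOSE,np.ones((5,5)))
    if n=="top":outline(n,A,sel,.008,"standboard")
    sel=reg(X,.541,-.236,.16,.12)&((hsv[...,1]>60)|(hsv[...,2]<90))&(X[...,2]>.01); sel=cv2.morphologyEx(sel.astype(np.uint8),cv2.MORPH_CLOSE,np.ones((5,5)))
    if n=="top":outline(n,A,sel,.048,"crate")
    m=(reg(X,.54,.244,.16,.12)&(X[...,2]>.026))
    k,l=cv2.connectedComponents(m.astype(np.uint8))
    for i in range(1,k):
        Q=X[l==i]
        if len(Q)>20:
            r=cv2.minAreaRect((Q[:,:2]*1000).astype(np.float32)); print(n,"rail",len(Q),np.round(r[0],1),np.round(r[1],1),round(r[2],1),"z",np.percentile(Q[:,2],[50,95]).round(4))
    for nm,c in(("lantern",(.452,.005)),("pad",(.691,.034)),("switch",(.559,.017)),("cup",(.8,.14))):
        m=reg(X,*c,.055,.055); Q=X[m]
        print(n,nm,"zmax",np.percentile(Q[:,2],99).round(4))
        if nm=="lantern": q=Q[Q[:,2]>.06]; q2=Q[(Q[:,2]>.01)&(Q[:,2]<.05)]; print("  knob",q.mean(0),q.min(0),q.max(0),"body",q2.min(0),q2.max(0))
        if nm=="switch": q=Q[Q[:,2]>.036]; print("  but",q.mean(0),q.min(0),q.max(0))
    mp=reg(X,.691,.034,.06,.06)&(hsv[...,1]>60)&(X[...,2]<.02)
    cs,_=cv2.findContours(mp.astype(np.uint8),cv2.RETR_EXTERNAL,cv2.CHAIN_APPROX_NONE);c=max(cs,key=cv2.contourArea)[:,0].astype(float)
    P=atz(n,c,.004)*1000;print(n,"pad",cv2.fitEllipse(P[:,:2].astype(np.float32)))
    for nm,x,y in(("a",.455,-.236),("b",.622,-.23),("c",.567,-.232)):
        m=reg(X,x,y,.02,.08)&(X[...,2]>.065); Q=X[m]
        t=Q[Q[:,2]>np.percentile(Q[:,2],97)-.012] if n=="top" else Q
        r=cv2.minAreaRect((t[:,:2]*1000).astype(np.float32)); vx=cv2.fitLine((t[:,:2]*1000).astype(np.float32),cv2.DIST_HUBER,0,.01,.01).ravel()
        print(n,nm,len(t),np.round(r[0],1),np.round(r[1],1),r[2],"ang of line vs y",np.degrees(np.arctan2(-vx[0],vx[1])) ,vx[2:],"z",np.percentile(Q[:,2],98).round(4))
```

```text
standboard top ((542.056396484375, 243.52731323242188), (237.92042541503906, 154.78695678710938), 10.53676700592041)
crate top ((539.3070068359375, -232.54360961914062), (221.67446899414062, 148.62942504882812), 3.3978993892669678)
top rail 163 [622.7 259.8] [30.5 82.6] 9.9 z [0.0363 0.0427]
top rail 199 [567.9 249.9] [ 30.8 103. ] 10.9 z [0.0348 0.0437]
top rail 216 [513.1 239.5] [ 30.5 123.5] 10.7 z [0.0369 0.0433]
top rail 249 [458.2 228.9] [ 30.3 141.9] 10.5 z [0.0362 0.0429]
top lantern zmax 0.0797
  knob [0.45252949 0.01255136 0.07781223] [0.44605383 0.00472595 0.06003886] [0.45921151 0.02190373 0.08515788] body [ 0.42669949 -0.0141021   0.01020981] [0.4773653  0.04038779 0.04998525]
top pad zmax 0.0098
top switch zmax 0.053
  but [0.55960402 0.02169554 0.04454486] [0.53954672 0.00074126 0.03604066] [0.5801564  0.0416443  0.05781318]
top cup zmax 0.0476
top pad ((689.2882080078125, 34.05864715576172), (77.2980728149414, 77.69683074951172), 153.1971435546875)
top a 116 [ 454.7 -236.9] [  9.1 118.2] 3.3005499839782715 ang of line vs y -176.43819 [ 454.5476 -236.7091] z 0.1326
top
[... 704 characters left out ...]
-0.00405634  0.01011489] [0.47782554 0.04091494 0.04992454]
side pad zmax 0.0051
side switch zmax 0.0497
  but [0.55833468 0.02722506 0.04292117] [0.53870905 0.00188416 0.03606918] [0.58243992 0.0449998  0.05177352]
side cup zmax 0.044
side pad ((686.4009399414062, 39.440956115722656), (79.20823669433594, 79.78227233886719), 101.87477111816406)
side a 332 [ 454.4 -234.3] [ 12.2 122.1] 4.501224994659424 ang of line vs y -176.01231 [ 450.82956 -223.85707] z 0.1266
side b 309 [ 623.  -228.9] [ 12.3 104.8] 3.849668264389038 ang of line vs y -177.59763 [ 618.218   -210.56677] z 0.1157
side c 204 [ 566.6 -231.7] [10.8 83.3] 3.978606939315796 ang of line vs y -177.579 [ 563.1784 -226.4283] z 0.1061
```

step_arm(plan=[[-0.05,[0.22,0.396,0.0],1.274],[-0.05,[0.22,0.396,0.0],1.274],[-0.05,[0.22,0.396,0.0],1.274],[-0.05,[0.22,0.396,0.0],1.274],[-0.05,[0.22,0.396,0.0],1.274],[-0.05,[0.22,0.396,0.0],1.274],[-0.05,[0.22,0.396,0.0],1.274],[-0.05,[0.22,0.396,0.0],1.274],[-0.05,[0.22,0.396,0.0],1.274],[-0.05,[0.22,0.396,0.0],1.274],[-0.05,[0.22,0.396,-0.06],1.274],[-0.05,[0.22,0.396,-0.06],1.274]], force=40)

```text
time: 1.6
position: [0.4516, -0.2358, 0.1833]
orientation: [[-0.056, 0.998, -0.009], [0.998, 0.056, 0.007], [0.008, -0.009, -1.0]]
wrist_force: [-0.3, 0.1, 0.4]
gripper_width: 0.0405
grip_force: 0.0
```

Run:
```python
from h import *
im,d=shot("side","side1"); cv2.imwrite("pics/s1.png",cv2.resize(im[40:260,200:450,::-1],None,fx=2.6,fy=2.6))
s=robot.read_state(); print(s["time"],s["position"],s["orientation"],s["gripper_width"],s["q"],s["wrist_force"])
```

```text
1.65 [ 0.45339381 -0.23697322  0.18644253] [[-0.05657079  0.99838837 -0.00451841]
 [ 0.99839187  0.05658643  0.00341212]
 [ 0.00366231 -0.00431812 -0.99998397]] 0.04037638927394163 [-6.80058420e-01 -1.19098367e-02  2.02671969e+00 -2.07961870e-04
  1.13244174e+00 -7.36578911e-01] [ 0.35342717 -0.71004572  0.76530778]
```

View pics/s1.png

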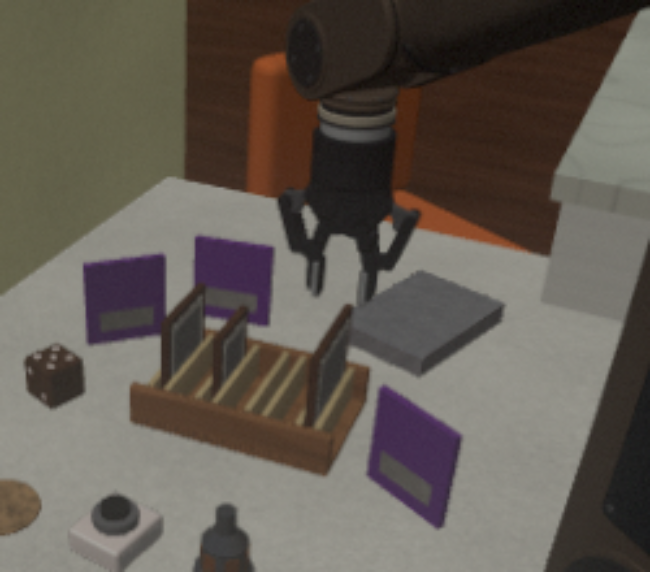

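The gripper is above picture_a (at about (325,370) in the crop), with its fingers either side of it. I'll go down and grip.

step_arm(plan=[[-0.05,[0.0,0.0,-0.03],0],[-0.05,[0.0,0.0,-0.055],0],[-0.05,[0.0,0.0,-0.075],0],[-0.05,[0.0,0.0,-0.075],0],[-1,[0.0,0.0,-0.075],0],[-1,[0.0,0.0,-0.075],0],[-1,[0.0,0.0,-0.075],0],[-1,[0.0,0.0,-0.075],0],[-1,[0.0,0.0,-0.075],0]], force=40)

```text
time: 2.78
position: [0.4563, -0.2378, 0.1155]
orientation: [[-0.059, 0.998, 0.003], [0.998, 0.059, -0.003], [-0.003, 0.003, -1.0]]
wrist_force: [0.7, -1.2, 5.8]
gripper_width: 0.0085
grip_force: 41.0
```

step_arm(plan=[[-1,[0.0,0.0,0.015],0],[-1,[0.0,0.0,0.04],0],[-1,[0.0,0.0,0.08],0],[-1,[0.0,0.0,0.13],0],[-1,[0.0,0.0,0.14],0],[-1,[0.0,0.0,0.14],0]])

```text
time: 3.52
position: [0.455, -0.2365, 0.2534]
orientation: [[-0.059, 0.998, 0.0], [0.998, 0.059, -0.0], [-0.0, 0.0, -1.0]]
wrist_force: [0.1, -0.1, -2.7]
gripper_width: 0.0083
grip_force: 39.8
```

step_arm(plan=[[-1,[0.0,0.03,0.0],0.01],[-1,[0.0,0.08,0.0],0.02],[-1,[0.001,0.14,0.0],0.04],[-1,[0.001,0.2,0.0],0.06],[-1,[0.002,0.26,0.0],0.08],[-1,[0.003,0.32,0.0],0.09],[-1,[0.003,0.38,0.0],0.11],[-1,[0.003,0.43,0.0],0.126],[-1,[0.0035,0.46,0.0],0.126],[-1,[0.0035,0.466,0.0],0.126],[-1,[0.0035,0.466,-0.05],0.126],[-1,[0.0035,0.466,-0.07],0.126]])

```text
time: 5.03
position: [0.456, 0.2277, 0.1784]
orientation: [[-0.183, 0.983, -0.008], [0.983, 0.183, -0.003], [-0.001, -0.008, -1.0]]
wrist_force: [-0.2, -0.4, -1.6]
gripper_width: 0.0085
grip_force: 39.8
```

Run:
```python
from h import *
im,d=shot("side","side2"); cv2.imwrite("pics/s2.png",cv2.resize(im[120:384,60:360,::-1],None,fx=2.2,fy=2.2))
s=robot.read_state(); print(s["time"],s["position"],s["orientation"][1],s["gripper_width"],s["grip_force"],s["wrist_force"])
```

```text
5.075 [0.4549463  0.22730543 0.17626355] [ 0.98309055  0.18308421 -0.00362392] 0.008895506500134428 39.69683825969696 [-0.89735074 -0.16906043 -2.92421769]
```

View pics/s2.png

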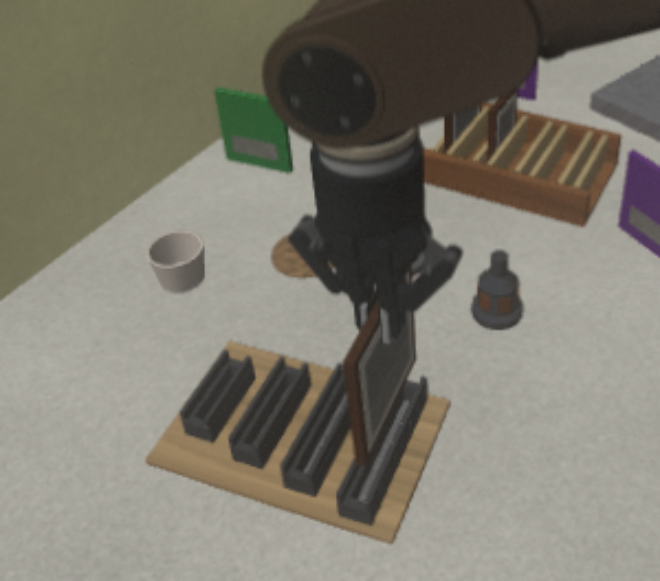

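step_arm(plan=[[-1,[0.0,0.0,0.0],0],[-1,[0.0,0.0,0.0],0]])

```text
time: 5.32
position: [0.4594, 0.229, 0.1844]
orientation: [[-0.183, 0.983, 0.002], [0.983, 0.183, 0.0], [0.0, 0.002, -1.0]]
wrist_force: [0.0, -0.5, -1.9]
gripper_width: 0.0084
grip_force: 39.7
```

```bash
cat >> h.py <<'E'
def pm(X,slot,zlo,zhi,yaw):
    c,s=np.cos(yaw),np.sin(yaw); L=X-np.array([*slot,0]); lx=L[...,0]*c+L[...,1]*s; ly=-L[...,0]*s+L[...,1]*c
    m=(abs(lx)<.02)&(abs(ly)<.08)&(X[...,2]>zlo)&(X[...,2]<zhi); x,y,z=lx[m],ly[m],X[...,2][m]
    k=abs(y)<.045; A=np.c_[np.ones(k.sum()),y[k],z[k]-zlo]; g=np.ones(k.sum(),bool)
    for _ in range(4):
        co=np.linalg.lstsq(A[g],x[k][g],rcond=None)[0]; r=x[k]-A@co; g=abs(r)<.003
    print("n",m.sum(),"face x",co.round(4),"y range",np.percentile(y,[1,99]).round(4),"zmin",z.min().round(4), "zmax",z.max().round(4))
E
python3 - <<'E'
from h import *
im,d=shot("side","side3");V=cloud("side",d)
s=robot.read_state(); print(s["time"],s["position"],s["orientation"][1])
pm(V,(.4585,.2295),.085,.15,.186)
# rails of slot a in side frame, from side0: profile of rail tops
V=cloud("side",np.load("pics/side0.npz")["d"])
c,s_=np.cos(.186),np.sin(.186);L=V-np.array([.4585,.2295,0]);lx=L[...,0]*c+L[...,1]*s_;ly=-L[...,0]*s_+L[...,1]*c
m=(abs(lx)<.025)&(abs(ly)<.05)&(V[...,2]>.036);print(np.histogram(lx[m],np.arange(-.025,.026,.0025)))
m=(abs(lx)<.025)&(abs(ly)<.09)&(V[...,2]>.02);print(np.percentile(ly[m],[0.5,99.5]))
E
```

```text
5.375 [0.45956707 0.22915348 0.18472951] [9.83040910e-01 1.83385548e-01 5.56892836e-04]
n 772 face x [-0.0034  0.0079 -0.0029] y range [-0.0565  0.0615] zmin 0.085 zmax 0.1498
(array([ 0,  0,  0,  0, 39, 60, 22,  0,  0,  0,  0,  0,  0,  0, 42, 52, 18,
        0,  0,  0]), array([-2.50000000e-02, -2.25000000e-02, -2.00000000e-02, -1.75000000e-02,
       -1.50000000e-02, -1.25000000e-02, -1.00000000e-02, -7.50000000e-03,
       -5.00000000e-03, -2.50000000e-03, -1.38777878e-17,  2.50000000e-03,
        5.00000000e-03,  7.50000000e-03,  1.00000000e-02,  1.25000000e-02,
        1.50000000e-02,  1.75000000e-02,  2.00000000e-02,  2.25000000e-02,
        2.50000000e-02]))
[-0.06902446  0.07267048]
```

step_arm(plan=[[-1,[0.0,0.0,-0.02],0],[-1,[0.0,0.0,-0.035],0],[-1,[0.0,0.0,-0.045],0],[-1,[0.0,0.0,-0.055],0],[-1,[0.0,0.0,-0.062],0],[-1,[0.0,0.0,-0.067],0],[-1,[0.0,0.0,-0.069],0],[-1,[0.0,0.0,-0.069],0]], force=25)

```text
time: 6.38
position: [0.4592, 0.2296, 0.1155]
orientation: [[-0.184, 0.983, 0.001], [0.983, 0.184, 0.0], [0.0, 0.001, -1.0]]
wrist_force: [-1.1, 0.2, 3.6]
gripper_width: 0.0082
grip_force: 40.7
```

step_arm(plan=[[-0.25,[0.0,0.0,0.0],0],[-0.25,[0.0,0.0,0.0],0],[-0.25,[0.0,0.0,0.0],0],[-0.25,[0.0,0.0,0.03],0],[-0.25,[0.0,0.0,0.08],0],[-0.25,[0.0,0.0,0.14],0],[-0.1,[0.0,0.0,0.14],0]], force=40)

```text
time: 7.25
position: [0.4617, 0.2302, 0.261]
orientation: [[-0.184, 0.983, 0.012], [0.983, 0.184, 0.003], [0.001, 0.013, -1.0]]
wrist_force: [0.2, -0.0, -0.2]
gripper_width: 0.0386
grip_force: 0.0
```

step_arm(plan=[[-0.1,[0.163,-0.461,0],-0.126],[-0.1,[0.163,-0.461,0],-0.126],[-0.1,[0.163,-0.461,0],-0.126],[-0.1,[0.163,-0.461,0],-0.126],[-0.1,[0.163,-0.461,0],-0.126],[-0.1,[0.163,-0.461,0],-0.126],[-0.1,[0.163,-0.461,0],-0.126],[-0.1,[0.163,-0.461,0],-0.126],[-0.1,[0.163,-0.461,0],-0.126],[-0.1,[0.163,-0.461,-0.05],-0.126],[-0.1,[0.163,-0.461,-0.08],-0.126],[-0.1,[0.163,-0.461,-0.08],-0.126]])

```text
time: 8.75
position: [0.6192, -0.2293, 0.1697]
orientation: [[-0.06, 0.998, -0.008], [0.998, 0.06, 0.005], [0.005, -0.007, -1.0]]
wrist_force: [0.6, 0.4, 0.3]
gripper_width: 0.0383
grip_force: 0.0
```

Run:
```python
from h import *
im,d=shot("side","side4");V=cloud("side",d)
im,d=shot("top","top4");W=cloud("top",d)
s=robot.read_state(); print(s["time"],s["position"],s["orientation"][1])
for X in(V,W):pm(X,(.4585,.2295),.05,.14,.186)
for X in(V,W):pm(X,(.622,-.231),.055,.14,.059)
```

```text
8.85 [ 0.62180066 -0.23092636  0.17483172] [9.98206084e-01 5.98716421e-02 1.06239897e-05]
n 1120 face x [-0.0039  0.0108  0.0175] y range [-0.0556  0.0624] zmin 0.0502 zmax 0.1281
n 197 face x [-0.0064  0.0003  0.0492] y range [-0.0588  0.0581] zmin 0.0511 zmax 0.1334
n 362 face x [-0.0036  0.0033  0.0173] y range [-0.0463  0.053 ] zmin 0.0552 zmax 0.118
n 3 face x [-0.0042  0.0002 -0.    ] y range [-0.0475 -0.0422] zmin 0.0555 zmax 0.0918
```

step_arm(plan=[[-0.1,[0.0,0.0,-0.03],0],[-0.1,[0.0,0.0,-0.055],0],[-0.1,[0.0,0.0,-0.071],0],[-0.1,[0.0,0.0,-0.071],0],[-1,[0.0,0.0,-0.071],0],[-1,[0.0,0.0,-0.071],0],[-1,[0.0,0.0,-0.071],0],[-1,[0.0,0.0,-0.071],0]], force=40)

```text
time: 9.85
position: [0.6228, -0.2322, 0.1052]
orientation: [[-0.059, 0.998, 0.003], [0.998, 0.059, -0.002], [-0.002, 0.003, -1.0]]
wrist_force: [0.4, 0.0, 5.1]
gripper_width: 0.0083
grip_force: 41.1
```

step_arm(plan=[[-1,[0.0,0.0,0.015],0],[-1,[0.0,0.0,0.04],0],[-1,[0.0,0.0,0.08],0],[-1,[0.0,0.0,0.13],0],[-1,[0.0,0.0,0.14],0],[-1,[0.0,0.0,0.14],0]])

```text
time: 10.6
position: [0.6214, -0.2316, 0.2435]
orientation: [[-0.059, 0.998, -0.0], [0.998, 0.059, -0.0], [-0.0, -0.0, -1.0]]
wrist_force: [-0.0, -0.1, -1.9]
gripper_width: 0.0085
grip_force: 40.3
```

step_arm(plan=[[-1,[-0.005,0.03,0.0],0.01],[-1,[-0.018,0.08,0.0],0.02],[-1,[-0.032,0.14,0.0],0.04],[-1,[-0.046,0.2,0.0],0.06],[-1,[-0.06,0.26,0.0],0.08],[-1,[-0.074,0.32,0.0],0.09],[-1,[-0.088,0.38,0.0],0.11],[-1,[-0.1,0.43,0.0],0.126],[-1,[-0.107,0.464,0.0],0.126],[-1,[-0.108,0.47,0.0],0.126],[-1,[-0.108,0.47,-0.05],0.126],[-1,[-0.108,0.47,-0.07],0.126]])

```text
time: 12.1
position: [0.5111, 0.2368, 0.1684]
orientation: [[-0.183, 0.983, -0.008], [0.983, 0.183, -0.003], [-0.001, -0.009, -1.0]]
wrist_force: [-0.3, 0.6, -1.0]
gripper_width: 0.0086
grip_force: 40.2
```

step_arm(plan=[[-1,[0.0,0.0,0.0],0],[-1,[0.0,0.0,0.0],0]])

```text
time: 12.35
position: [0.5147, 0.238, 0.1745]
orientation: [[-0.183, 0.983, 0.002], [0.983, 0.183, 0.0], [0.0, 0.002, -1.0]]
wrist_force: [1.0, 0.1, -0.4]
gripper_width: 0.008
grip_force: 40.2
```

Run:
```python
from h import *
im,d=shot("side","side5");V=cloud("side",d)
s=robot.read_state(); print(s["time"],s["position"],s["orientation"][1],s["gripper_width"])
pm(V,(.5135,.2399),.085,.145,.186)
c,s_=np.cos(.186),np.sin(.186);V=cloud("side",np.load("pics/side0.npz")["d"])
for nm,S in (("b",(.5135,.2399)),("c",(.5685,.2503))):
    L=V-np.array([*S,0]);lx=L[...,0]*c+L[...,1]*s_;ly=-L[...,0]*s_+L[...,1]*c
    m=(abs(lx)<.025)&(abs(ly)<.04)&(V[...,2]>.036);a=lx[m];print(nm,np.median(a[a<0]),np.median(a[a>0]))
    m=(abs(lx)<.025)&(abs(ly)<.09)&(V[...,2]>.02);print(np.percentile(ly[m],[0.5,99.5]))
```

```text
12.4 [0.51492219 0.23815708 0.17512973] [9.83054668e-01 1.83311339e-01 6.86846926e-04] 0.007848907523894092
n 694 face x [-0.003  -0.0055 -0.0006] y range [-0.0486  0.0499] zmin 0.085 zmax 0.1448
b -0.011961021894650634 0.012993413744506
[-0.05879639  0.06245333]
c -0.012246503645276997 0.013034599316629404
[-0.05052836  0.0524875 ]
```

step_arm(plan=[[-1,[0.0,0.001,-0.02],0],[-1,[0.0,0.001,-0.035],0],[-1,[0.0,0.001,-0.045],0],[-1,[0.0,0.001,-0.055],0],[-1,[0.0,0.001,-0.062],0],[-1,[0.0,0.001,-0.067],0],[-1,[0.0,0.001,-0.069],0],[-1,[0.0,0.001,-0.069],0]], force=25)

```text
time: 13.4
position: [0.5141, 0.2395, 0.1052]
orientation: [[-0.184, 0.983, 0.001], [0.983, 0.184, 0.0], [0.0, 0.001, -1.0]]
wrist_force: [-1.3, 0.8, 2.8]
gripper_width: 0.0084
grip_force: 40.8
```

step_arm(plan=[[-0.25,[0.0,0.0,0.0],0],[-0.25,[0.0,0.0,0.0],0],[-0.25,[0.0,0.0,0.0],0],[-0.25,[0.0,0.0,0.03],0],[-0.25,[0.0,0.0,0.08],0],[-0.25,[0.0,0.0,0.14],0],[-0.1,[0.0,0.0,0.15],0]], force=40)

```text
time: 14.28
position: [0.5161, 0.24, 0.2605]
orientation: [[-0.184, 0.983, 0.01], [0.983, 0.184, 0.003], [0.001, 0.011, -1.0]]
wrist_force: [0.2, 0.6, 0.0]
gripper_width: 0.0385
grip_force: 0.0
```

step_arm(plan=[[-0.1,[0.053,-0.474,0],-0.126],[-0.1,[0.053,-0.474,0],-0.126],[-0.1,[0.053,-0.474,0],-0.126],[-0.1,[0.053,-0.474,0],-0.126],[-0.1,[0.053,-0.474,0],-0.126],[-0.1,[0.053,-0.474,0],-0.126],[-0.1,[0.053,-0.474,0],-0.126],[-0.1,[0.053,-0.474,0],-0.126],[-0.1,[0.053,-0.474,0],-0.126],[-0.1,[0.053,-0.474,-0.05],-0.126],[-0.1,[0.053,-0.474,-0.08],-0.126],[-0.1,[0.053,-0.474,-0.08],-0.126]])

```text
time: 15.78
position: [0.5645, -0.2322, 0.1702]
orientation: [[-0.06, 0.998, -0.007], [0.998, 0.06, 0.005], [0.005, -0.007, -1.0]]
wrist_force: [-0.4, 0.1, -0.2]
gripper_width: 0.0387
grip_force: 0.0
```

Run:
```python
from h import *
im,d=shot("side","side6");V=cloud("side",d)
im,d=shot("top","top6");W=cloud("top",d)
s=robot.read_state(); print(s["time"],s["position"],s["orientation"][1])
for X in(V,W):
    pm(X,(.4585,.2295),.05,.14,.186)
    pm(X,(.5135,.2399),.05,.14,.186)
pm(V,(.5665,-.234),.055,.12,.059)
```

```text
15.875 [ 0.56695351 -0.23397407  0.17486064] [ 9.98201427e-01  5.99492297e-02 -3.40461349e-05]
n 1119 face x [-0.0039  0.0098  0.0157] y range [-0.056   0.0619] zmin 0.0501 zmax 0.1284
n 924 face x [-0.0038 -0.0129  0.0242] y range [-0.0473  0.0518] zmin 0.0502 zmax 0.1188
n 201 face x [-0.0061  0.0019  0.0462] y range [-0.0599  0.0577] zmin 0.0504 zmax 0.1358
n 183 face x [-0.0062  0.0065  0.0507] y range [-0.0499  0.0482] zmin 0.05 zmax 0.1253
n 239 face x [-0.0039  0.0182  0.0221] y range [-0.0365  0.0427] zmin 0.0551 zmax 0.1089
```

step_arm(plan=[[-0.1,[0.0,0.0,-0.03],0],[-0.1,[0.0,0.0,-0.06],0],[-0.1,[0.0,0.0,-0.081],0],[-0.1,[0.0,0.0,-0.081],0],[-1,[0.0,0.0,-0.081],0],[-1,[0.0,0.0,-0.081],0],[-1,[0.0,0.0,-0.081],0],[-1,[0.0,0.0,-0.081],0]], force=40)

```text
time: 16.88
position: [0.5678, -0.2354, 0.0953]
orientation: [[-0.059, 0.998, 0.003], [0.998, 0.059, -0.002], [-0.002, 0.003, -1.0]]
wrist_force: [-0.2, -0.7, 5.7]
gripper_width: 0.0083
grip_force: 40.7
```

step_arm(plan=[[-1,[0.0,0.0,0.015],0],[-1,[0.0,0.0,0.04],0],[-1,[0.0,0.0,0.08],0],[-1,[0.0,0.0,0.13],0],[-1,[0.0,0.0,0.15],0],[-1,[0.0,0.0,0.15],0]])

```text
time: 17.62
position: [0.5671, -0.235, 0.2447]
orientation: [[-0.059, 0.998, 0.002], [0.998, 0.059, -0.002], [-0.002, 0.002, -1.0]]
wrist_force: [0.7, 0.0, -1.0]
gripper_width: 0.0087
grip_force: 39.8
```

step_arm(plan=[[-1,[0.0,0.03,0.0],0.01],[-1,[0.0,0.08,0.0],0.02],[-1,[0.001,0.14,0.0],0.04],[-1,[0.001,0.2,0.0],0.06],[-1,[0.002,0.26,0.0],0.08],[-1,[0.002,0.32,0.0],0.09],[-1,[0.002,0.38,0.0],0.11],[-1,[0.002,0.44,0.0],0.126],[-1,[0.002,0.477,0.0],0.126],[-1,[0.002,0.484,0.0],0.126],[-1,[0.002,0.484,-0.05],0.126],[-1,[0.002,0.484,-0.08],0.126]])

```text
time: 19.12
position: [0.5665, 0.2479, 0.1586]
orientation: [[-0.184, 0.983, -0.006], [0.983, 0.184, -0.002], [-0.001, -0.007, -1.0]]
wrist_force: [0.3, -0.3, -1.3]
gripper_width: 0.0083
grip_force: 39.7
```

step_arm(plan=[[-1,[0.0,0.0,0.0],0],[-1,[0.0,0.0,0.0],0]])

```text
time: 19.38
position: [0.5691, 0.2487, 0.1638]
orientation: [[-0.183, 0.983, 0.0], [0.983, 0.183, -0.0], [-0.0, 0.0, -1.0]]
wrist_force: [0.2, 0.1, -0.5]
gripper_width: 0.0084
grip_force: 39.7
```

Run:
```python
from h import *
im,d=shot("side","side7");V=cloud("side",d)
s=robot.read_state(); print(s["time"],s["position"],s["orientation"][1],s["gripper_width"])
pm(V,(.5685,.2503),.08,.14,.186)
```

```text
19.425 [0.56968346 0.24898263 0.16482279] [9.83062693e-01 1.83268992e-01 4.68124800e-04] 0.008714840733399228
n 619 face x [-0.0041  0.0129  0.0018] y range [-0.0376  0.0413] zmin 0.0802 zmax 0.1399
```

step_arm(plan=[[-1,[0.0,0.0,-0.02],0],[-1,[0.0,0.0,-0.035],0],[-1,[0.0,0.0,-0.045],0],[-1,[0.0,0.0,-0.055],0],[-1,[0.0,0.0,-0.062],0],[-1,[0.0,0.0,-0.067],0],[-1,[0.0,0.0,-0.069],0],[-1,[0.0,0.0,-0.069],0]], force=25)

```text
time: 20.42
position: [0.569, 0.2495, 0.0954]
orientation: [[-0.184, 0.983, 0.001], [0.983, 0.184, 0.0], [0.0, 0.001, -1.0]]
wrist_force: [-0.4, 0.4, 3.6]
gripper_width: 0.0082
grip_force: 40.3
```

step_arm(plan=[[-0.25,[0.0,0.0,0.0],0],[-0.25,[0.0,0.0,0.0],0],[-0.25,[0.0,0.0,0.0],0],[-0.25,[0.0,0.0,0.03],0],[-0.25,[0.0,0.0,0.08],0],[-0.25,[0.0,0.0,0.14],0],[-0.1,[0.0,0.0,0.15],0],[-0.1,[0.0,-0.06,0.15],0],[-0.1,[0.0,-0.12,0.15],0],[-0.1,[0.0,-0.18,0.15],0],[-0.1,[0.0,-0.24,0.15],0],[-0.1,[0.0,-0.3,0.15],0]])

```text
time: 21.92
position: [0.5679, -0.0525, 0.2432]
orientation: [[-0.184, 0.983, -0.001], [0.983, 0.184, 0.0], [0.001, -0.001, -1.0]]
wrist_force: [0.9, -0.7, -0.5]
gripper_width: 0.0388
grip_force: 0.0
```

Run:
```python
from h import *
im,d=shot("side","side8");V=cloud("side",d)
it,d=shot("top","top8");W=cloud("top",d)
s=robot.read_state(); print(s["time"],s["position"],s["orientation"][1],s["wrist_force"])
for X in(V,W):
    for q in((.4585,.2295),(.5135,.2399),(.5685,.2503)): pm(X,q,.05,.14,.186)
for X in(V,W):
    m=(abs(X[...,0]-.4524)<.08)&(abs(X[...,1]-.0133)<.08)&(X[...,2]>.05)&(X[...,2]<.095); Q=X[m]; Q=Q[Q[:,2]>.06]; print("knob",len(Q),Q.min(0),Q.max(0))
cv2.imwrite("pics/s8.png",np.hstack([cv2.resize(it[:,100:420,::-1],(400,480)),cv2.resize(im[100:,60:360,::-1],(400,480))]))
```

```text
22.025 [ 0.56808077 -0.05578511  0.24315906] [ 0.98413219  0.17743113 -0.00142236] [-0.38353729  1.21590148 -0.46698147]
n 1121 face x [-0.0039  0.0106  0.0137] y range [-0.0557  0.0621] zmin 0.0501 zmax 0.1282
n 915 face x [-0.0038 -0.012   0.0186] y range [-0.0476  0.0516] zmin 0.0501 zmax 0.119
n 701 face x [-0.0042  0.0232  0.0166] y range [-0.0364  0.0422] zmin 0.0501 zmax 0.1087
n 197 face x [-0.0063 -0.0018  0.0523] y range [-0.0595  0.058 ] zmin 0.0504 zmax 0.1331
n 183 face x [-0.006  0.002  0.046] y range [-0.0499  0.0487] zmin 0.0502 zmax 0.1242
n 152 face x [-0.0061 -0.0043  0.0512] y range [-0.0397  0.0391] zmin 0.0506 zmax 0.1119
knob 84 [0.44500819 0.00560427 0.06032908] [0.46260055 0.02379922 0.08031733]Traceback (most recent call last):
  File "<stdin>", line 8, in <module>
    return umr_minimum(a, axis, None, out, keepdims, initial, where)
ValueError: zero-size array to reduction operation minimum which has no identity
```

step_arm(plan=[[-0.1,[-0.05,0.03,0.0],0],[-0.1,[-0.1,0.058,0.0],0],[-0.1,[-0.1155,0.064,0.0],0],[-0.1,[-0.1155,0.064,-0.03],0],[-0.1,[-0.1155,0.064,-0.08],0],[-0.1,[-0.1155,0.064,-0.13],0],[-0.1,[-0.1155,0.064,-0.155],0],[-0.1,[-0.1155,0.064,-0.168],0],[-0.1,[-0.1155,0.064,-0.168],0],[-1,[-0.1155,0.064,-0.168],0],[-1,[-0.1155,0.064,-0.168],0],[-1,[-0.1155,0.064,-0.168],0]], force=40)

```text
time: 23.52
position: [0.4541, 0.0131, 0.0777]
orientation: [[-0.184, 0.983, 0.002], [0.983, 0.184, -0.0], [-0.001, 0.002, -1.0]]
wrist_force: [-1.2, 0.2, 4.2]
gripper_width: 0.016
grip_force: 39.4
```

step_arm(plan=[[-1,[0.0,0.0,0.0],0],[-1,[0.0,0.0,0.02],0],[-1,[0.0,0.0,0.06],0],[-1,[0.0,0.0,0.09],0],[-1,[0.0,0.0,0.09],0]])

```text
time: 24.15
position: [0.4545, 0.013, 0.1682]
orientation: [[-0.184, 0.983, 0.005], [0.983, 0.184, -0.001], [-0.002, 0.005, -1.0]]
wrist_force: [-0.4, -0.2, -3.0]
gripper_width: 0.0162
grip_force: 39.6
```

Run:
```python
from h import *
im,d=shot("side","side9");it,d2=shot("top","top9")
s=robot.read_state(); print(s["time"],s["position"],s["gripper_width"],s["wrist_force"])
cv2.imwrite("pics/s9.png",np.hstack([cv2.resize(it[:,100:420,::-1],(400,480)),cv2.resize(im[100:,60:360,::-1],(400,480))]))
```

```text
24.25 [0.45221717 0.01344754 0.16488532] 0.015637776818345158 [ 0.45714801  0.22299542 -3.13620021]
```

View pics/s9.png

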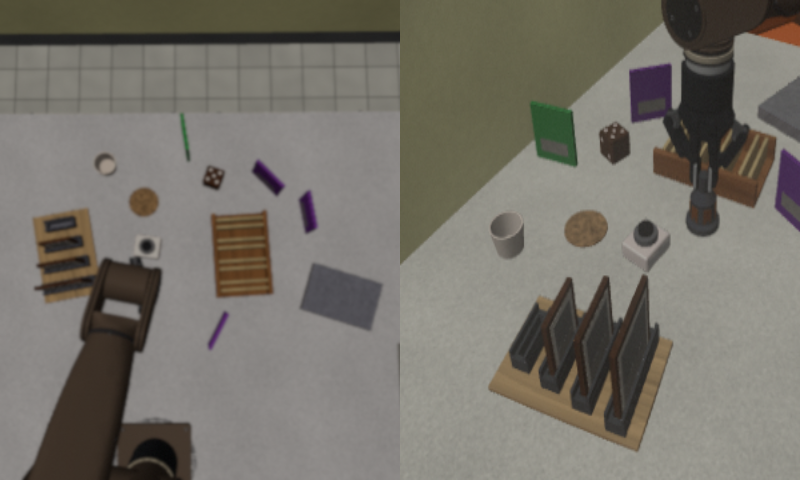

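All three pictures stand in their own slots, the crate is empty (picture_d is absent), and the lantern hangs upright in the gripper. Next I'll carry it over to the pad.

step_arm(plan=[[-1,[0.04,0.004,0.0],0],[-1,[0.1,0.01,0.0],0],[-1,[0.155,0.015,0.0],0],[-1,[0.21,0.02,0.0],0],[-1,[0.235,0.0225,0.0],0],[-1,[0.235,0.0225,0.0],0],[-1,[0.235,0.0225,-0.04],0],[-1,[0.235,0.0225,-0.06],0],[-1,[0.235,0.0225,-0.075],0],[-1,[0.235,0.0225,-0.082],0],[-1,[0.235,0.0225,-0.085],0],[-1,[0.235,0.0225,-0.085],0]])

```text
time: 25.75
position: [0.6889, 0.0357, 0.0825]
orientation: [[-0.184, 0.983, 0.002], [0.983, 0.184, -0.0], [-0.001, 0.002, -1.0]]
wrist_force: [-0.6, -0.2, -1.3]
gripper_width: 0.0159
grip_force: 40.0
```

step_arm(plan=[[-1,[0.0,0.0,-0.001],0],[-1,[0.0,0.0,-0.002],0],[-0.3,[0.0,0.0,-0.002],0],[-0.3,[0.0,0.0,-0.002],0],[-0.3,[0.0,0.0,-0.002],0],[-0.3,[0.0,0.0,0.02],0],[-0.3,[0.0,0.0,0.06],0],[-0.3,[0.0,0.0,0.1],0],[-1,[-0.06,0.0,0.1],0],[-1,[-0.12,-0.012,0.1],0],[-1,[-0.128,-0.0125,0.08],0],[-1,[-0.128,-0.0125,0.08],0]])

```text
time: 27.25
position: [0.5589, 0.0234, 0.1616]
orientation: [[-0.184, 0.983, -0.001], [0.983, 0.184, 0.0], [0.0, -0.001, -1.0]]
wrist_force: [0.4, 0.5, 0.1]
gripper_width: 0.0005
grip_force: 0.0
```

Run:
```python
from h import *
im,d=shot("side","sideA");V=cloud("side",d)
it,d2=shot("top","topA");W=cloud("top",d2)
s=robot.read_state(); print(s["time"],s["position"],s["gripper_width"],s["wrist_force"])
for X in(V,W):
    m=(abs(X[...,0]-.688)<.05)&(abs(X[...,1]-.036)<.05)&(X[...,2]<.095); Q=X[m]; k=Q[Q[:,2]>.065]; b=Q[(Q[:,2]>.015)&(Q[:,2]<.06)]
    for q in (k,b):
        if len(q)>3:print(len(q),q.min(0),q.max(0))
cv2.imwrite("pics/sA.png",np.hstack([cv2.resize(it[100:260,120:280,::-1],(400,400),interpolation=cv2.INTER_CUBIC),cv2.resize(im[150:310,140:300,::-1],(400,400),interpolation=cv2.INTER_CUBIC)]))
```

```text
27.35 [0.56141366 0.02319042 0.16308128] -0.0002066829006435677 [-0.3117343  -0.17090396 -0.29487036]
64 [0.67941458 0.02686066 0.06608731] [0.69862169 0.04788899 0.08455419]
316 [0.66245417 0.0162511  0.0150029 ] [0.71094983 0.06245219 0.05957747]
29 [0.67917551 0.02680427 0.07362099] [0.69411045 0.04371705 0.0889084 ]
150 [0.66220476 0.01040036 0.0150462 ] [0.71215097 0.06272272 0.05981684]
```

View pics/sA.png

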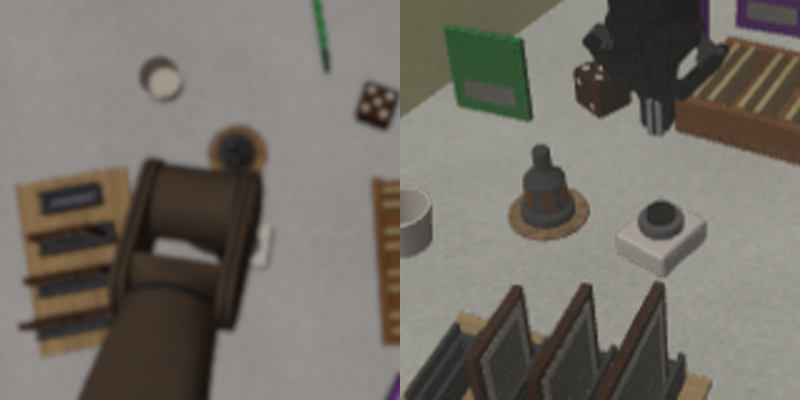

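Run:
```python
from h import *
for n in("top","side"):
    A=np.load(f"pics/{n}0.npz");X=cloud(n,A["d"]);g=A["im"].mean(2)
    r=np.hypot(X[...,0]-.56,X[...,1]-.0225)
    for a,b in((0,.007),(.007,.011),(.011,.015),(.015,.019),(.019,.023),(.023,.03)):
        m=(r>=a)&(r<b)&(X[...,2]>.015); print(n,a,m.sum(),np.percentile(X[...,2][m],[10,50,90]).round(4),g[m].mean().round())
    m=(r<.06)&(X[...,2]>.02);Q=X[m];print(cv2.minAreaRect((Q[:,:2]*1000).astype(np.float32)))
    m=(r<.03)&(X[...,2]>.036);print(X[m].mean(0))
```

```text
top 0 14 [0.0482 0.0508 0.0551] 20.0
top 0.007 19 [0.0475 0.0498 0.0512] 30.0
top 0.011 28 [0.04   0.0484 0.0538] 47.0
top 0.015 42 [0.0378 0.0404 0.0433] 76.0
top 0.019 43 [0.0278 0.0394 0.044 ] 105.0
top 0.023 99 [0.0247 0.0284 0.0313] 133.0
((560.4331665039062, 21.964813232421875), (69.987060546875, 60.8060417175293), 81.01715850830078)
[0.55960402 0.02169554 0.04454486]
side 0 19 [0.0472 0.049  0.0502] 46.0
side 0.007 29 [0.0465 0.0488 0.0506] 53.0
side 0.011 60 [0.0386 0.0456 0.0487] 56.0
side 0.015 51 [0.0276 0.0387 0.0399] 76.0
side 0.019 100 [0.026  0.0347 0.0393] 91.0
side 0.023 115 [0.0224 0.0263 0.0281] 136.0
((561.016357421875, 23.870641708374023), (70.02538299560547, 60.11246871948242), 83.06767272949219)
[0.55833468 0.02722506 0.04292117]
```

step_arm(plan=[[-1,[0.0,-0.001,-0.05],0],[-1,[0.0,-0.001,-0.08],0],[-1,[0.0,-0.001,-0.093],0],[-1,[0.0,-0.001,-0.097],0],[-1,[0.0,-0.001,-0.1],0],[-1,[0.0,-0.001,-0.1],0]])

```text
time: 28.1
position: [0.5613, 0.0222, 0.0629]
orientation: [[-0.184, 0.983, 0.003], [0.983, 0.184, -0.0], [-0.001, 0.003, -1.0]]
wrist_force: [-1.5, -0.3, 4.4]
gripper_width: -0.0004
grip_force: 1.9
```

step_arm(plan=[[-1,[0.0,0.0,-0.0015],0],[-1,[0.0,0.0,-0.003],0],[-1,[0.0,0.0,-0.003],0],[-1,[0.0,0.0,-0.003],0]])

```text
time: 28.6
position: [0.5614, 0.0222, 0.061]
orientation: [[-0.184, 0.983, 0.002], [0.983, 0.184, -0.0], [-0.001, 0.002, -1.0]]
wrist_force: [-3.6, -0.1, 12.7]
gripper_width: 0.0001
grip_force: 6.2
```

step_arm(plan=[[-1,[0.0,0.0,-0.002],0],[-1,[0.0,0.0,-0.002],0],[-1,[0.0,0.0,-0.002],0]])

```text
time: 28.98
position: [0.5615, 0.0222, 0.0608]
orientation: [[-0.184, 0.983, 0.001], [0.983, 0.184, -0.0], [-0.001, 0.001, -1.0]]
wrist_force: [-9.2, 1.4, 21.8]
gripper_width: -0.0
grip_force: 10.9
```

The TCP has stopped going down while the force keeps rising (to 22 N), so the switch is hard against its stop. I'll lift clear and check everything.

step_arm(plan=[[-1,[0.0,0.0,0.02],0],[-1,[0.0,0.0,0.06],0],[-1,[0.0,0.0,0.12],0],[-1,[0.0,-0.05,0.15],0],[-1,[0.0,-0.1,0.15],0],[-1,[0.0,-0.15,0.15],0],[-1,[0.0,-0.15,0.15],0],[-1,[0.0,-0.15,0.15],0]])

```text
time: 29.98
position: [0.5599, -0.1274, 0.2059]
orientation: [[-0.183, 0.983, -0.0], [0.983, 0.183, 0.001], [0.001, -0.0, -1.0]]
wrist_force: [-0.0, 0.3, 0.2]
gripper_width: -0.0001
grip_force: 0.0
```

Run:
```python
from h import *
im,d=shot("side","sideB");V=cloud("side",d)
s=robot.read_state(); print(s["time"],s["position"],s["wrist_force"])
for q in((.4585,.2295),(.5135,.2399),(.5685,.2503)): pm(V,q,.05,.14,.186)
X=V;m=(abs(X[...,0]-.688)<.05)&(abs(X[...,1]-.036)<.05)&(X[...,2]<.095)&(X[...,2]>.065);print("knob",X[m].min(0),X[m].max(0))
r=np.hypot(X[...,0]-.56,X[...,1]-.0225);print("sw",np.median(X[...,2][r<.008]))
cv2.imwrite("pics/sB.png",cv2.resize(im[100:,60:360,::-1],None,fx=2,fy=2))
```

```text
30.025 [ 0.55994736 -0.12685269  0.20594359] [ 0.0328021  -0.03410962 -0.13479753]
n 1119 face x [-0.0039  0.0096  0.0156] y range [-0.0561  0.0622] zmin 0.05 zmax 0.1289
n 919 face x [-0.0038 -0.0138  0.0201] y range [-0.0472  0.0517] zmin 0.0502 zmax 0.1194
n 697 face x [-0.0042  0.024   0.0164] y range [-0.0368  0.042 ] zmin 0.05 zmax 0.1091
knob [0.67950755 0.02772866 0.06756603] [0.70019628 0.04589537 0.08508883]
sw 0.04872866804102749
```

View pics/sB.png

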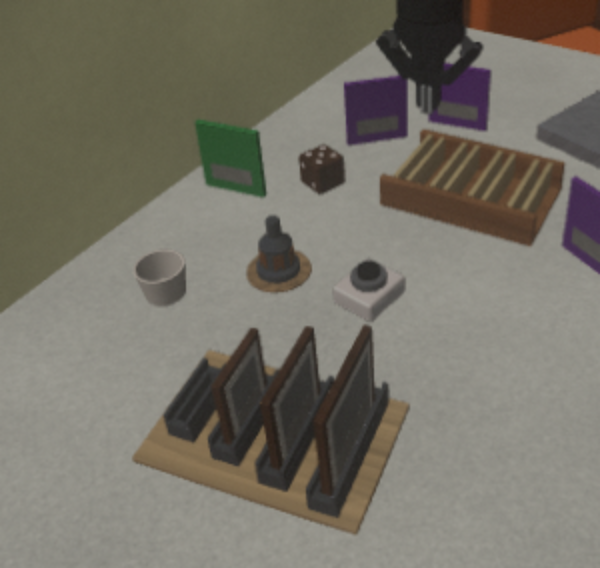

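The picture shows all three pictures upright in the stand, the lantern on the pad at (277,260), the switch back up at (369,275), and the arm clear of everything.

```bash
python3 -c "
from plant import robot; print(robot.hand_in())"
```

```text
the job is handed in; nothing more can be done
None
```

I handed the job in; the result wasn't reported back. Pictures a, b and c stand in their own slots (picture_d was absent), the lantern is on the pad, and the switch was pressed down to its stop and is back up.

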